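Set up the recipe stand

ROBOT

A 7-joint arm with a two-finger parallel gripper is mounted at the origin on a cart in front of the work surface, level with it; the furniture and walls round the work are solid. World frame = base frame: x ahead of the robot, y to its left, z up, the work surface at z = 0. Lengths are in m, angles in rad, forces in N, time in s.
With the tool pointing down it reaches from about 0.4 to 0.875 m from the base axis. Payload 19.3 kg.
Tool frame: the origin (TCP) lies on the mounting face of the last link; the fingertips stand 173 mm ahead of it and the grasp point (between the pads) lies 155 mm ahead of it (bot.grip_point_offset is the distance from the TCP to the grasp point, in m); z points along the fingers, y is the line along which they close (so a half turn about z gives the same grasp; the last joint's range is limited). The gripper opens to 85 mm and grips with 20 to 120 N. Pads are 22 mm wide; open, the fingers measure 114 mm over their backs; the gripper's body (76 mm by 85 mm) begins 54 mm behind the grasp point. The pads swing forward as they close: fully open they stand 13 mm farther back than shut.
Start: joints at [1.063, 0.521, -0.036, 1.599, 0.021, 1.021, -0.113], TCP at [0.265, -0.566, 0.405] pointing down, gripper open.
Joint ranges: [-2.91, 2.91], [-0.3, 2.13], [-1.5, 1.42], [0.17, 2.43], [-1.26, 4.41], [0.16, 1.93], [-2.52, 2.52]. Speed limits (rad/s): [1.89, 1.89, 2.39, 2.39, 3.01, 3.01, 3.01].

INTERFACE

Orientations are given as [roll, pitch, yaw] about the fixed x, y, z axes, in that order (R = Rz(yaw) Ry(pitch) Rx(roll)).
In Python, from workcell import bot gives the robot as it stands.
- The arm moves only by the tool arm_command, never from a script. Its argument "deltas" is a list of rows, each a list of 3 entries, a list of its own where there are three numbers: the shift along the tool's x, y, z in cm, then the turn, a rotation vector about the tool's x, y, z in rad, then the finger opening in cm, from 0 to 8.54. In form: [[[tx, ty, tz], [rx, ry, rz], claw], ...]. A call has 1 to 20 rows; each row shifts and turns the commanded pose from where the row before left it, along the tool's axes as they then stand; what a row does not reach is not made up. A row lasts 1/10 s, in which the tool goes at most 50 mm and 8.59 degrees, less where a joint would pass 70% of its speed; a pose out of reach is approached as far as the arm can. A call with a gripper value outside its range is refused whole. The fingers move at their own pace and stop on an object; "newtons" is the grip in N (left out, the last holds). Time passes only in rows, so rows that do not move let the fingers close. It gives the time, the measured TCP pose, the force, the opening and the grip force at its end, in the units of the state.
- bot.observe(): the state, without advancing time (a new reading comes with each control period).
- bot.grab_frame(name): name is "scene" or "top" or "wrist"; returns a dict with "frame" (400x640x3 uint8, red, green, blue), "K" (3x3 intrinsics, pixels), "rvec" (rotation vector, rad) and "tvec" (3), from world to camera coordinates, as OpenCV has them; the wrist camera has in their place "T_tool_cam" (4x4, takes a point from camera to tool coordinates, whose origin is the TCP and whose axes are the flange's). Camera axes: x right, y down, z forward; pixel columns grow to the right and rows downward; lengths in m; the calibration is good to about 2 mm. A picture is of the moment at which its call begins: read the wrist's pose just before it. There is no depth.
- bot.job_done(): hands the job in; it is judged then, once.
Trained networks look in a picture, given as the dict that the camera call returned (one of the last four; its "shot" number tells which), for a name from the list of things; names that differ only in an ending like _2 or _b are one class to them, and where a whole thing is asked for, a point or a joint stands for the part that bears it (a point fixed in the world has none). Each returns a list of dicts, best first, with "p" (0 to 1); they miss things now and then, are a little off and sometimes report something else, mostly with a low value. They report only what shows in the picture. A call takes as long as a camera call.
- bot.find_in(name, picture): "rect" ([left, top, width, height] in pixels, round what is visible of it).
- bot.mark_of(name, picture): "at" ([column, row] in pixels: a listed point, or the origin of a listed thing).
The state is a dict: "clock": time; "qpos": joint angles; "qd": joint speeds; "joint_efforts": joint torques, N m; "position": TCP position; "tool_rot": TCP orientation; "force": force on the tool from outside, world axes, zero at the start; "moment": the same for the moment, N m; "grip_width": finger opening in m; "finger_force": force on a finger pad.
Only numpy, scipy, OpenCV 4.12 (cv2) and the standard library are available. Lean on these libraries where they do the work, as an engineer would, in place of code of your own. Each camera call takes 0.05 s, during which the arm holds its last target. There are 200 camera calls.

TASK

Get the recipe stand ready for cooking: push its open drawer home until it clicks shut, and raise the folded-back screen until it leans back 20 degrees from upright and stays there by itself. Do not knock about the things standing round it.

Things in the scene. Friction and masses are not known exactly. Their poses are not given: they have to be found in the camera images.
- station: Recipe stand: low light-wood case 150 mm deep (x), 260 mm wide (y), 66 mm high, on rubber feet; it stands firm and does not slide. Origin on the worktop under its middle; +x points from its drawer side to its back, +y to its left seen from the drawer side, z up. It carries a tilting screen on two dark steel hinge brackets and has one drawer in front.
- screen_hinge (a point): Middle of the screen's hinge axis, fixed to the stand, 30 mm in front of the stand's middle and 86 mm above the worktop. Axes as the stand's; the hinge axis runs along y.
- screen (a joint): Angle of the screen above horizontal, rad: 0 = lying flat back, display up, top edge towards the stand's +x; 1.571 = upright, display facing the drawer side; leaning back 20 degrees from upright = 1.222. Stiff friction hinge without spring: stays wherever it is left; 4 to 7 N at the top edge move it. It starts folded back too far.
- screen_top (a point): Middle of the screen's top edge, half-way through its thickness; x points from hinge to top edge, z out of the display, y along the hinge. Rigid panel 246 mm wide, 12 mm thick (6 mm either side of the hinge axis), from 10 mm below to 158 mm above the hinge axis; lit page on the front, dark plain back. Behind the edge there is free space for fingers pointing down to hook it and draw it up.
- drawer (a joint): How far the drawer stands open, m: 0 = seated home, grows as it slides out to the stand's -x (stop at 0.07). Little friction; a sprung roller resists with about 3 N from 13 to 5 mm open, then draws it home and holds it. A stylus and two cork coasters lie in it, fixed.
- drawer_front (a point): Middle of the drawer front's outer face, 30 mm above the worktop, moves with the drawer; axes as the stand's (the face looks to -x). Flat light-wood board 254 mm wide, 8 to 60 mm above the worktop, with a finger notch 60 mm wide and 14 mm deep in the middle of its upper edge. Closed, the face lies 85 mm in front of the stand's middle.
- mug_mid (a point): Centre of the white mug with a handle (90 mm across, 127 mm with its handle, 95 mm high), half-way up. Must stay where it is.
- honey_mid (a point): Centre of the clear jar with a black cap, 110 mm across, 158 mm high, half-way up. Must stay where it is.
- spice_jar_mid (a point): Centre of the spice jar with a dark cap that stands alone in front, to the right, 41 mm across, 105 mm high, half-way up. Must stay where it is.
- mill_mid (a point): Centre of the turned wooden pepper mill, 58 mm across, 170 mm high, half-way up. Must stay where it is.

How it is judged:
By the outcome, as a careful person would: the job done as asked, in the order asked, and still so for the second after the job is handed in, with the robot touching nothing.
It also fails if it takes over 48 s, if anything falls off the work surface, if the arm or the gripper's body presses on something with over 40 N, if the wrist force passes 120 N, or if a joint passes its speed limit or range.

## Working session

There is one attempt and no reset: what is moved stays moved. The work goes in short steps, Python scripts to look and compute and a tool call to move; the robot and the scene stay as the last step left them, time stands still between calls to the robot, and variables do not carry over. Pictures are saved under pics/ and viewed, at most 10 in all, crops included, and the job is handed in when it is done.

Besides the shell and the picture viewer there is one more tool, called after ">>>" as name([rows], argument=value, ...), one row to a line, values as JSON. arm_command: Moves the arm, as the interface text tells. Its arguments: {"type":"object","properties":{"deltas":{"type":"array","items":{"type":"array"}},"newtons":{"type":"number"}},"required":["deltas"]}

```bash
mkdir -p pics; cat > h.py <<'E'
import numpy as np, cv2
from workcell import bot
names=["station","screen_hinge","screen_top","drawer_front","mug_mid","honey_mid","spice_jar_mid","mill_mid"]
def ray(f,px):
    R=cv2.Rodrigues(np.array(f["rvec"],float))[0]; t=np.array(f["tvec"],float).ravel()
    u=cv2.undistortPoints(np.array([[px]],float),np.array(f["K"],float),None).ravel()
    d=R.T@np.array([u[0],u[1],1]); return -R.T@t, d/np.linalg.norm(d)
def tri(rs):
    A=sum(np.eye(3)-np.outer(d,d) for c,d in rs); b=sum((np.eye(3)-np.outer(d,d))@c for c,d in rs)
    return np.linalg.solve(A,b)
def atz(c,d,z): return c+d*(z-c[2])/d[2]
def proj(f,P): return cv2.projectPoints(np.array(P,float).reshape(-1,3),np.array(f["rvec"],float),np.array(f["tvec"],float),np.array(f["K"],float),None)[0].reshape(-1,2)
E
python3 - <<'E'
from h import *
S={n:bot.grab_frame(n) for n in("scene","top")}
for n,f in S.items(): cv2.imwrite(f"pics/{n}0.png",f["frame"][:,:,::-1])
for k in names:
    r=[]
    for n,f in S.items():
        m=bot.mark_of(k,f); 
        if m: r.append((n,np.round(m[0]["at"]),round(m[0]["p"],2),ray(f,m[0]["at"])))
    print(k,[x[:3] for x in r], [np.round(atz(*x[3],0.05),3) for x in r], np.round(tri([x[3] for x in r]),3) if len(r)==2 else "")
print(bot.observe())
E
```

```text
station [('scene', array([303., 219.]), 0.72), ('top', array([324., 172.]), 0.84)] [array([0.517, 0.181, 0.05 ]), array([0.594, 0.147, 0.05 ])] [0.597 0.144 0.007]
screen_hinge [('scene', array([312., 193.]), 0.95), ('top', array([326., 181.]), 0.62)] [array([0.647, 0.081, 0.05 ]), array([0.57, 0.14, 0.05])] [0.564 0.134 0.092]
screen_top [('scene', array([272., 149.]), 0.97), ('top', array([312., 136.]), 0.77)] [array([1.075, 0.006, 0.05 ]), array([0.7  , 0.184, 0.05 ])] [0.677 0.182 0.189]
drawer_front [('scene', array([345., 221.]), 0.79)] [array([0.454, 0.096, 0.05 ])] 
mug_mid [('top', array([231., 157.]), 0.87)] [array([0.632, 0.418, 0.05 ])] 
honey_mid [('scene', array([272., 147.]), 0.68), ('top', array([323., 174.]), 0.7)] [array([ 1.097, -0.004,  0.05 ]), array([0.591, 0.149, 0.05 ])] [0.59  0.182 0.218]
spice_jar_mid [('scene', array([445., 201.]), 0.59), ('top', array([440., 240.]), 0.52)] [array([ 0.416, -0.2  ,  0.05 ]), array([ 0.411, -0.189,  0.05 ])] [ 0.409 -0.19   0.054]
mill_mid [('scene', array([273., 146.]), 0.68), ('top', array([440., 206.]), 0.58)] [array([ 1.108, -0.013,  0.05 ]), array([ 0.506, -0.186,  0.05 ])] [0.559 0.04  0.256]
{'clock': 0.9, 'qpos': array([ 1.06278006,  0.52137122, -0.03627826,  1.5995142 ,  0.02120975,
        1.02110728, -0.11279804]), 'qd': array([-0.00054859,  0.00175859, -0.00091052,  0.00090365, -0.00057397,
       -0.00014558,  0.00120674]), 'joint_efforts': array([-3.40193565e-04, -9.26844621e+01,  1.97850823e+00, -3.70249808e+01,
        1.81991566e-02,  1.77506183e-03, -3.65239930e-05]), 'position': array([ 0.26493756, -0.56605407,  0.40470388]), 'tool_rot': array([-3.14157903e+00,  2.02748091e-05,  4.37761799e-01]), 'force': array([0.05945931, 0.23893895, 0.36974327]), 'moment': array([0.00452866, 0.01066966, 0.00069393]), 'finger_force': 0.0, 'grip_width': 0.08543144236845783}
```

View pics/scene0.png

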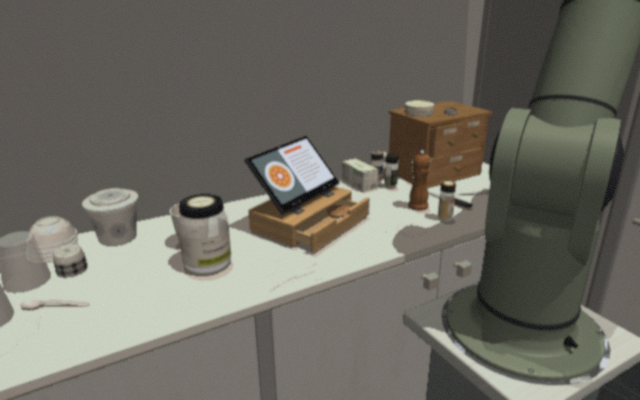

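View pics/top0.png

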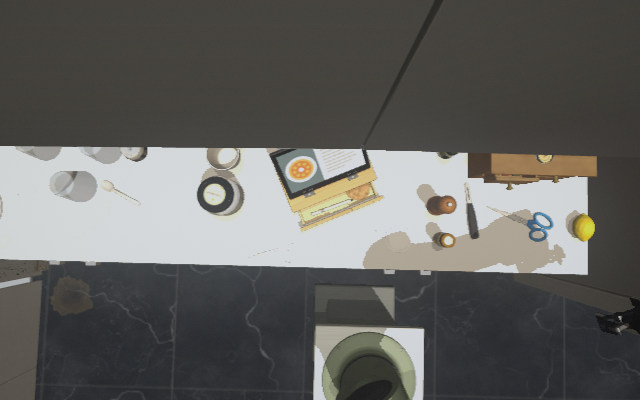

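The scene view shows the stand, with the drawer open near (335,225), the screen top near (272,149), the honey jar at (203,235), the mill at (420,180) and the spice jar at (447,200). The top view shows the stand rotated. The dark area above row 147 hides the screen's top edge, so I'll zoom in.

```bash
python3 - <<'E'
from h import *
S={n:bot.grab_frame(n) for n in("scene","top")}
a=cv2.resize(S["scene"]["frame"][125:250,235:385],None,fx=4.5,fy=4.5,interpolation=cv2.INTER_CUBIC)
b=cv2.resize(S["top"]["frame"][125:240,255:395],None,fx=4.5,fy=4.5,interpolation=cv2.INTER_CUBIC)
cv2.imwrite("pics/s1.png",a[:,:,::-1]);cv2.imwrite("pics/t1.png",b[:,:,::-1])
for n,f in S.items():
  print(n,np.round(ray(f,(320,200)),3))
f=S["top"]; print([np.round(atz(*ray(f,p),0),3) for p in[(200,147),(420,147),(320,262)]])
for k in names[4:]+["drawer_front"]:
  for n,f in S.items():
    m=bot.find_in(k,f)
    print(k,n,[(np.round(x["rect"]),round(x["p"],2)) for x in m[:2]])
E
```

```text
scene [[-0.445  0.686  0.584]
 [ 0.791 -0.457 -0.406]]
top [[ 0.463  0.139  1.376]
 [ 0.039  0.013 -0.999]]
[array([0.666, 0.521, 0.   ]), array([ 0.684, -0.138,  0.   ]), array([0.334, 0.152, 0.   ])]
mug_mid scene [(array([169., 205.,  10.,  31.]), 0.47)]
mug_mid top [(array([204., 149.,  40.,  22.]), 0.77)]
honey_mid scene [(array([176., 195.,  53.,  81.]), 0.84)]
honey_mid top [(array([196., 175.,  49.,  39.]), 0.92)]
spice_jar_mid scene [(array([437., 182.,  18.,  38.]), 0.8)]
spice_jar_mid top [(array([432., 230.,  26.,  19.]), 0.57)]
mill_mid scene [(array([412., 150.,  19.,  60.]), 0.74), (array([244., 139., 125., 113.]), 0.68)]
mill_mid top [(array([429., 195.,  29.,  22.]), 0.68)]
drawer_front scene [(array([296., 197.,  74.,  55.]), 0.63)]
drawer_front top [(array([296., 183.,  85.,  49.]), 0.89)]
```

View pics/s1.png

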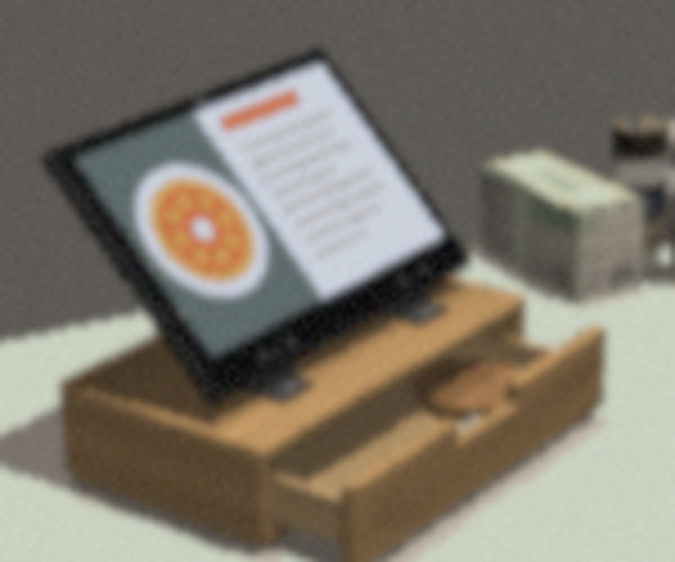

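View pics/t1.png

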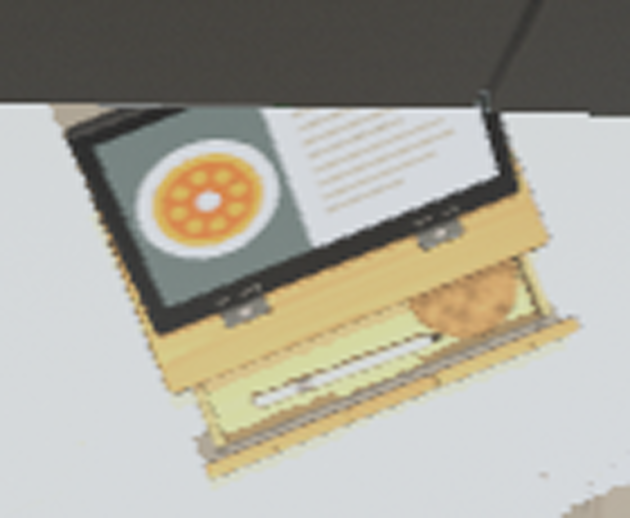

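```bash
cat > fit.py <<'E'
from h import *
from scipy.optimize import least_squares
S={n:bot.grab_frame(n) for n in("scene","top")}
O={"scene":(235,125),"top":(255,125)}
def scr(s,y,o): return lambda d,t:(-.03+s*np.cos(t)-o*np.sin(t),y,.086+s*np.sin(t)+o*np.cos(t))
C=lambda x,y,z:(lambda d,t:(x,y,z))
D=lambda y:(lambda d,t:(-.085-d,y,.060))
L=[("scene",(268,450),C(-.075,.13,.066)),("scene",(65,383),C(.075,.13,.066)),("scene",(522,297),C(-.075,-.13,.066)),
("scene",(603,335),D(-.127)),("scene",(350,490),D(.127)),("scene",(48,155),scr(.158,.123,.006)),("scene",(322,50),scr(.158,-.123,.006)),
("scene",(465,258),scr(-.01,-.123,.006)),("scene",(207,395),scr(-.01,.123,.006)),
("top",(175,392),C(-.075,.13,.066)),("top",(548,240),C(-.075,-.13,.066)),("top",(210,478),D(.127)),("top",(580,322),D(-.127)),
("top",(163,330),scr(-.01,.123,.006)),("top",(518,187),scr(-.01,-.123,.006))]
def w(p,P): x,y,a=p[:3]; c,s=np.cos(a),np.sin(a); return np.array([x+c*P[0]-s*P[1],y+s*P[0]+c*P[1],P[2]])
def res(p):
    r=[]
    for n,(u,v),g in L: r.append(proj(S[n],w(p,g(p[3],p[4])))[0]-np.array([O[n][0]+(u+.5)/4.5-.5,O[n][1]+(v+.5)/4.5-.5]))
    return np.array(r)
if __name__=="__main__":
    q=least_squares(lambda p:res(p).ravel(),[.6,.14,-.4,.04,.7],loss="soft_l1"); p=q.x
    print(np.round(p,4)); print(np.round(res(p),1).tolist())
    t=p[4]
    for n,P in dict(hinge=(-.03,0,.086),top=scr(.158,0,0)(0,t),topL=scr(.158,.123,0)(0,t),topR=scr(.158,-.123,0)(0,t),top20=scr(.158,0,0)(0,1.222),df=(-.085-p[3],0,.03),df0=(-.085,0,.03)).items(): print(n,np.round(w(p,P),3))
    for u in (0,270,639): print("scene top row ray",np.round(ray(S["scene"],(u,0)),3))
    c,d=ray(S["top"],(320,147)); 
    for h in(.4,.5,.6,.7): print(h,np.round(c+d*(h-c[2])/d[2],3))
    for n,a,z in(("honey",(218,195),.158),("mug",(222,158),.095),("mill",(446,205),.17),("spice",(447,240),.105)): print(n,np.round(atz(*ray(S["top"],a),z),3))
E
python3 fit.py
```

```text
[0.5976 0.144  0.4199 0.0475 0.7855]
[[-2.1, -0.4], [-3.0, -0.8], [0.2, -1.2], [-0.5, -2.7], [-0.1, -1.1], [-1.8, -1.8], [-1.6, -1.8], [1.4, -0.1], [2.1, 0.7], [-0.7, 0.9], [1.1, -0.3], [0.3, 0.2], [0.6, 0.6], [-0.7, 2.5], [1.5, 0.8]]
hinge [0.57  0.132 0.086]
top [0.672 0.177 0.198]
topL [0.622 0.29  0.198]
topR [0.722 0.065 0.198]
top20 [0.62  0.154 0.234]
df [0.477 0.09  0.03 ]
df0 [0.52  0.109 0.03 ]
scene top row ray [[-0.445  0.686  0.584]
 [ 1.     0.024 -0.016]]
scene top row ray [[-0.445  0.686  0.584]
 [ 0.908 -0.418 -0.024]]
scene top row ray [[-0.445  0.686  0.584]
 [ 0.475 -0.88  -0.026]]
0.4 [0.614 0.155 0.4  ]
0.5 [0.598 0.153 0.5  ]
0.6 [0.583 0.152 0.6  ]
0.7 [0.567 0.15  0.7  ]
honey [0.516 0.424 0.158]
mug [0.622 0.432 0.095]
mill [ 0.506 -0.174  0.17 ]
spice [ 0.413 -0.195  0.105]
```

>>> arm_command([
  [[1,-1.2,0],[0,0,0.018],0],
  [[2.2,-2.6,0],[0,0,0],0],
  [[2.6,-3.1,0],[0,0,0],0],
  [[2.6,-3.1,0],[0,0,0],0],
  [[2.6,-3.1,0],[0,0,0],0],
  [[2.6,-3.1,0],[0,0,0],0],
  [[2.6,-3.1,0],[0,0,0],0],
  [[2.6,-3.1,0],[0,0,0],0],
  [[2.6,-3.1,0],[0,0,0],0],
  [[2.6,-3.1,0],[0,0,0],0],
  [[2.6,-3.1,0],[0,0,0],0],
  [[2.6,-3.1,0],[0,0,0],0],
  [[2.6,-3.1,0],[0,0,0],0],
  [[2.6,-3.1,0],[0,0,0],0],
  [[2.6,-3.1,0],[0,0,0],0],
  [[2.6,-3.1,0],[0,0,0],0],
  [[2.6,-3.1,0],[0,0,0],0],
  [[0.7,-0.2,0],[0,0,0],0],
  [[0,0,0],[0,0,0],0],
])

```text
clock: 3.5
position: [0.451, 0.0709, 0.4046]
tool_rot: [-3.141, -0.0, 0.422]
force: [0.0, -0.3, 0.3]
grip_width: 0.0003
finger_force: 0.0
```

```bash
python3 - <<'E'
from h import *
s=bot.observe(); print(s["position"],s["tool_rot"],s["qpos"],s["force"],s["grip_width"])
f=bot.grab_frame("wrist"); cv2.imwrite("pics/w1.png",f["frame"][:,:,::-1]); print(f["T_tool_cam"].round(3).tolist(),f["K"].round(1).tolist())
E
```

```text
[0.45098534 0.07089678 0.40461972] [-3.14132856e+00 -1.91495286e-04  4.21789558e-01] [ 0.02942793  0.27260749 -0.3781107   2.01025261  0.12884383  0.88106077
 -1.5671981 ] [ 0.03609336 -0.26335147  0.31011801] 0.0003411466611128384
[[-0.001, -0.95, -0.311, 0.08], [1.0, -0.001, 0.001, 0.001], [-0.001, -0.311, 0.95, 0.031], [0.0, 0.0, 0.0, 1.0]] [[324.9, 0.0, 319.2], [0.0, 324.9, 193.0], [0.0, 0.0, 1.0]]
```

View pics/w1.png

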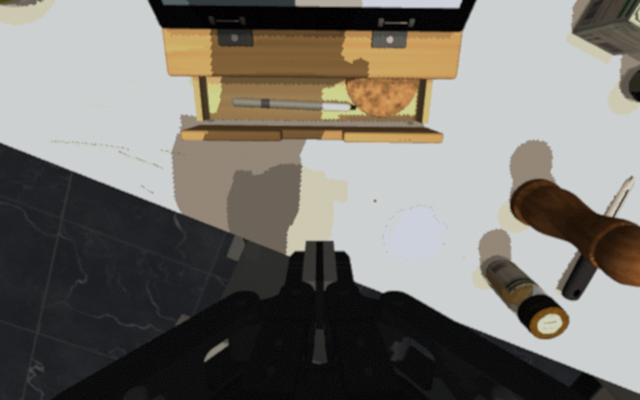

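The wrist view shows the drawer's outer top edge running from (182,139) to (442,140) and the case's front top edge from (168,77) to (458,79). Both are level, so the yaw is right.

```bash
cat >> h.py <<'E'
from scipy.spatial.transform import Rotation as Ro
def wray(f,s,px):
    T=np.array(f["T_tool_cam"]); W=np.eye(4); W[:3,:3]=Ro.from_euler("xyz",s["tool_rot"]).as_matrix(); W[:3,3]=s["position"]
    M=W@T; K=np.array(f["K"]); d=M[:3,:3]@np.linalg.solve(K,[*px,1]); return M[:3,3],d/np.linalg.norm(d)
E
python3 - <<'E'
from h import *
s=bot.observe(); f=bot.grab_frame("wrist")
for n,a,z in(("drL",(182,140),.06),("drR",(442,140),.06),("caL",(168,77),.066),("caR",(458,79),.066)):print(n,atz(*wray(f,s,a),z).round(4))
E
```

```text
drL [0.4259 0.202  0.06  ]
drR [ 0.5278 -0.0268  0.06  ]
caL [0.4769 0.2275 0.066 ]
caR [ 0.5806 -0.0094  0.066 ]
```

>>> arm_command([
  [[-0.5,-0.2,1],[0,0,0],0],
  [[-0.5,-0.3,2],[0,0,0],0],
  [[0,0,3],[0,0,0],0],
  [[0,0,3],[0,0,0],0],
  [[0,0,3],[0,0,0],0],
  [[0,0,3],[0,0,0],0],
  [[0,0,3],[0,0,0],0],
  [[0,0,1.5],[0,0,0],0],
  [[0,0,1],[0,0,0],0],
  [[0,0,0],[0,0,0],0],
  [[0,0,0],[0,0,0],0],
])

```text
clock: 4.7
position: [0.4394, 0.0702, 0.2002]
tool_rot: [3.142, -0.0, 0.419]
force: [-0.1, 0.1, -0.1]
grip_width: 0.0
finger_force: 0.0
```

>>> arm_command([
  [[1,0,0],[0,0,0],0],
  [[1,0,0],[0,0,0],0],
  [[1,0,0],[0,0,0],0],
  [[0.8,0,0],[0,0,0],0],
  [[0.8,0,0],[0,0,0],0],
  [[0.8,0,0],[0,0,0],0],
  [[0.5,0,0],[0,0,0],0],
  [[0.4,0,0],[0,0,0],0],
  [[0.3,0,0],[0,0,0],0],
  [[0,0,0],[0,0,0],0],
])

```text
clock: 5.7
position: [0.4996, 0.0973, 0.1996]
tool_rot: [3.142, 0.001, 0.42]
force: [-1.7, -1.5, 0.2]
grip_width: 0.0002
finger_force: 1.0
```

>>> arm_command([
  [[0.2,0,0],[0,0,0],0],
  [[0.2,0,0],[0,0,0],0],
  [[0.2,0,0],[0,0,0],0],
  [[0.2,0,0],[0,0,0],0],
  [[0.1,0,0],[0,0,0],0],
  [[0.1,0,0],[0,0,0],0],
  [[0,0,0],[0,0,0],0],
  [[0,0,0],[0,0,0],0],
])

```text
clock: 6.5
position: [0.509, 0.1016, 0.1998]
tool_rot: [-3.142, -0.001, 0.42]
force: [-0.6, -0.5, -1.0]
grip_width: -0.0003
finger_force: 0.4
```

>>> arm_command([
  [[0.1,0,0],[0,0,0],0],
  [[0.1,0,0],[0,0,0],0],
  [[0.1,0,0],[0,0,0],0],
  [[0,0,0],[0,0,0],0],
  [[0,0,0],[0,0,0],0],
])

```text
clock: 7.0
position: [0.5108, 0.1023, 0.1996]
tool_rot: [3.141, 0.002, 0.42]
force: [-9.2, -2.8, 7.1]
grip_width: -0.0001
finger_force: 4.8
```

>>> arm_command([
  [[-1,0,0],[0,0,0],0],
  [[-2,0,0],[0,0,0],0],
  [[-2,0,-2],[0,0,0],0],
  [[-1,-2,-3],[0,0,0],0],
  [[0,-3,-3],[0,0,0],0],
  [[0,-4,-3],[0,0,0],0],
  [[0,-4,-2],[0,0,0],0],
  [[0,-4,-2],[0,0,0],0],
  [[0,-3,0],[0,0,0],0],
  [[0,-1,0],[0,0,0],0],
  [[0,0,0],[0,0,0],0],
])

```text
clock: 8.1
position: [0.3706, 0.2708, 0.3497]
tool_rot: [-3.141, -0.0, 0.422]
force: [0.3, -0.9, -1.0]
grip_width: 0.0001
finger_force: 0.0
```

```bash
python3 - <<'E'
from h import *
s=bot.observe(); print(s["position"],s["tool_rot"],s["qpos"])
W=bot.grab_frame("wrist"); f=bot.grab_frame("scene")
print("wall",[atz(*ray(f,p),0).round(3) for p in((235,200.5),(240,197),(100,222))])
cv2.imwrite("pics/c2.png",np.vstack([W["frame"][:300],f["frame"][100:300]])[:,:,::-1])
E
```

```text
[0.37059061 0.27076903 0.34965609] [-3.14126354e+00 -4.70389816e-04  4.22092734e-01] [-0.44214264  0.36047447 -0.39403007  2.06295244  0.1991364   0.7530821
 -2.1079903 ]
wall [array([0.821, 0.249, 0.   ]), array([0.838, 0.226, 0.   ]), array([0.876, 0.617, 0.   ])]
```

View pics/c2.png

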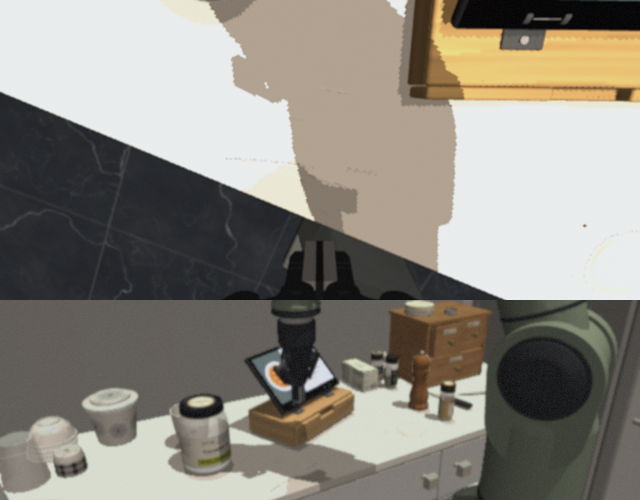

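The drawer is now flush with the case, and the wall is at x≈0.83, well behind the stand. Next I'll pass left of the screen and go behind it at low height.

>>> arm_command([
  [[1.5,0.2,-0.2],[0,0,0],0],
  [[2.5,0.3,0],[0,0,0],0],
  [[3,0,0],[0,0,0],0],
  [[3,0,0],[0,0,0],0],
  [[3,0,0],[0,0,0],0],
  [[3,0,0],[0,0,0],0],
  [[3,0,0],[0,0,0],0],
  [[3,0,0],[0,0,0],0],
  [[3,0,0],[0,0,0],0],
  [[2,0,0],[0,0,0],0],
  [[1,0,0],[0,0,0],0],
  [[0,0,0],[0,0,0],0],
  [[0,0,0],[0,0,0],0],
])

```text
clock: 9.5
position: [0.6292, 0.3782, 0.3511]
tool_rot: [3.141, 0.001, 0.419]
force: [-0.1, -0.2, 0.6]
grip_width: -0.0
finger_force: 0.0
```

```bash
python3 - <<'E'
from h import *
s=bot.observe(); print(s["position"],s["tool_rot"],s["qpos"],s["force"])
W=bot.grab_frame("wrist"); f=bot.grab_frame("scene")
cv2.imwrite("pics/c3.png",np.vstack([W["frame"][:300],f["frame"][100:300]])[:,:,::-1])
E
```

```text
[0.6291821  0.37817181 0.35108054] [3.14107646e+00 1.06117928e-03 4.18533476e-01] [-0.4443939   0.7681255  -0.3215483   1.30334349  0.24791798  1.11004792
 -1.94413448] [-0.12793363 -0.19143702  0.61229859]
```

View pics/c3.png

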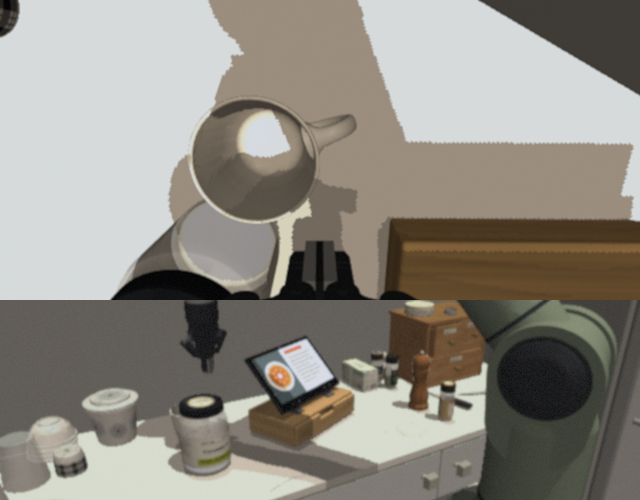

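The fingers now hang behind the screen line, left of the screen and clear of the mug and jar. I'll slide in behind the edge.

>>> arm_command([
  [[0,1.5,0],[0,0,0],0],
  [[0,2.5,0],[0,0,0],0],
  [[0,2.5,0],[0,0,0],0],
  [[0,2.5,0],[0,0,0],0],
  [[0,2.5,0],[0,0,0],0],
  [[0,2,0],[0,0,0],0],
  [[0,1,0],[0,0,0],0],
  [[0,0,0],[0,0,0],0],
  [[-1,0,0],[0,0,0],0],
  [[-1,0,0],[0,0,0],0],
  [[0,0,0],[0,0,0],0],
])

```text
clock: 10.7
position: [0.6687, 0.2401, 0.352]
tool_rot: [-3.141, 0.0, 0.421]
force: [0.2, -0.3, -0.2]
grip_width: -0.0001
finger_force: 0.0
```

```bash
python3 - <<'E'
from h import *
s=bot.observe(); print(s["position"],s["force"])
W=bot.grab_frame("wrist"); f=bot.grab_frame("scene")
cv2.imwrite("pics/c4.png",np.vstack([W["frame"][150:],cv2.resize(f["frame"][100:260,200:400],(640,340))[:340]])[:,:,::-1])
E
```

```text
[0.66866448 0.24007935 0.35196757] [ 0.23423815 -0.29907619 -0.16657118]
```

View pics/c4.png

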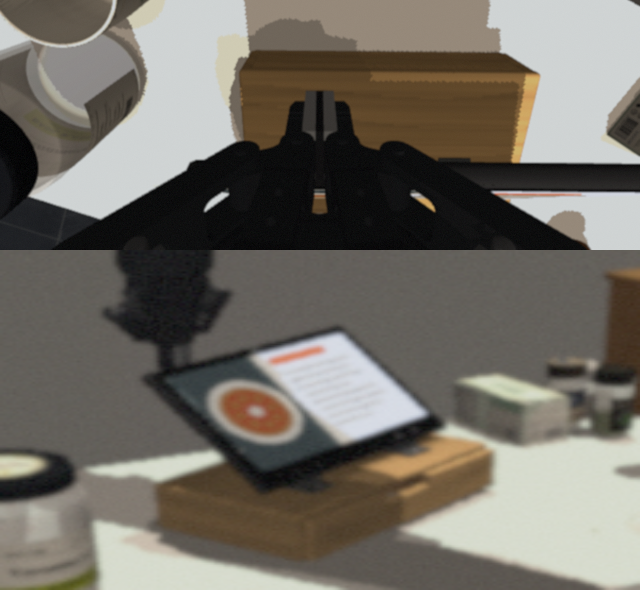

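The fingers stand behind the top edge without touching it. Now I'll draw it up along the arc, stopping short of the target.

>>> arm_command([
  [[-0.4,0,0],[0,0,0],0],
  [[-0.4,0,0],[0,0,0],0],
  [[-0.45,0,-0.38],[0,0,0],0],
  [[-0.45,0,-0.38],[0,0,0],0],
  [[-0.45,0,-0.38],[0,0,0],0],
  [[-0.45,0,-0.38],[0,0,0],0],
  [[-0.45,0,-0.38],[0,0,0],0],
  [[-0.45,0,-0.38],[0,0,0],0],
  [[-0.45,0,-0.25],[0,0,0],0],
  [[-0.45,0,-0.25],[0,0,0],0],
  [[-0.45,0,-0.25],[0,0,0],0],
  [[-0.45,0,-0.25],[0,0,0],0],
  [[-0.45,0,-0.25],[0,0,0],0],
  [[0,0,0],[0,0,0],0],
  [[0,0,0],[0,0,0],0],
])

```text
clock: 12.3
position: [0.6172, 0.2153, 0.3871]
tool_rot: [3.141, 0.0, 0.42]
force: [0.2, 0.4, 0.3]
grip_width: -0.0002
finger_force: 0.1
```

```bash
python3 - <<'E'
from h import *
s=bot.observe(); print(s["position"],s["force"])
p=s["position"]-np.array([.597,.142,0]); print("xs",p[0]*np.cos(.42)+p[1]*np.sin(.42))
f=bot.grab_frame("scene"); t=bot.grab_frame("top")
a=cv2.resize(f["frame"][120:250,235:385],None,fx=4.5,fy=4.5,interpolation=cv2.INTER_CUBIC)
cv2.imwrite("pics/c5.png",a[:,:,::-1])
m=[bot.mark_of("screen_top",x)[:1] for x in(f,t)]; print(m)
if all(m): P=tri([ray(f,m[0][0]["at"]),ray(t,m[1][0]["at"])]);print(P)
E
```

```text
[0.61719303 0.21527238 0.38705874] [0.16053499 0.37313782 0.2632529 ]
xs 0.04831561181906974
[[{'at': [288.3, 137.1], 'p': 0.81}], []]
```

View pics/c5.png

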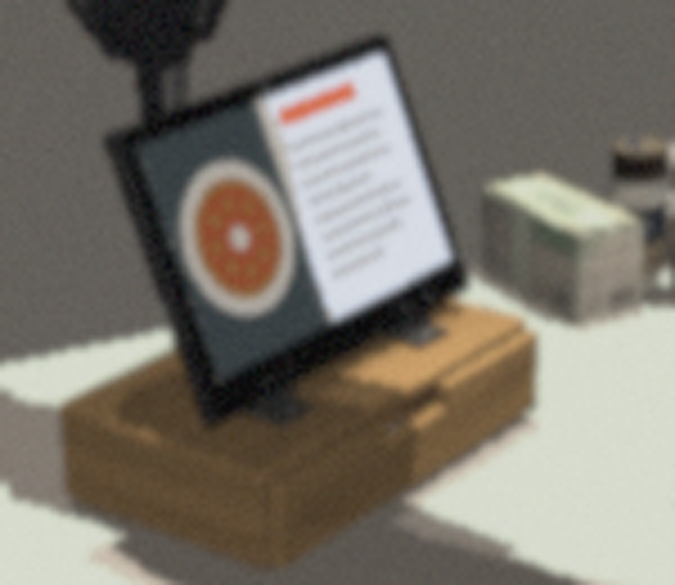

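```bash
cat > th.py <<'E'
from fit import *
f=S["scene"]
def th(pts,r0,free=True):
    Y=[(.158,.123),(.158,-.123),(-.01,-.123),(-.01,.123)]
    px=np.array([[235+(u+.5)/4.5-.5,r0+(v+.5)/4.5-.5] for u,v in pts])
    def r(q): return (np.array([proj(f,w([.597,.142,.42],scr(s,y,.006)(0,q[0])))[0] for s,y in Y])+(q[1:3] if free else 0)-px).ravel()
    q=least_squares(r,[1,0,0]); return q.x.round(3),r(q.x).round(1)
if __name__=="__main__":
  for fr in(True,False):
    print(th([(48,155),(322,50),(465,258),(207,395)],125,fr)); print(th([(108,135),(388,40),(465,283),(208,422)],120,fr))
E
python3 th.py
```

```text
(array([ 0.804, -1.115,  1.075]), array([-1.5, -1.4, -1.4, -1.4,  1. ,  1. ,  1.9,  1.8]))
(array([ 1.194, -1.391,  0.796]), array([ 0.3, -0.7, -1.2, -2.5,  0.1,  1.3,  0.8,  1.8]))
(array([0.77, 0.  , 0.  ]), array([-1.5, -1.3, -1.3, -1.4,  2.1, -0.2,  3. ,  0.6]))
(array([1.162, 0.   , 0.   ]), array([ 0.2, -1.1, -1.2, -2.9,  1.6,  0.4,  2.3,  0.9]))
```

>>> arm_command([
  [[-0.2,0,-0.1],[0,0,0],0],
  [[-0.2,0,-0.1],[0,0,0],0],
  [[-0.15,0,-0.05],[0,0,0],0],
  [[-0.1,0,0],[0,0,0],0],
  [[0,0,0],[0,0,0],0],
  [[0,0,0],[0,0,0],0],
])

```text
clock: 13.2
position: [0.6114, 0.2129, 0.3897]
tool_rot: [3.142, -0.0, 0.42]
force: [3.0, 1.5, 2.0]
grip_width: -0.0
finger_force: 1.8
```

>>> arm_command([
  [[1,0,0],[0,0,0],0],
  [[2,0,0],[0,0,0],0],
  [[2,-1,0],[0,0,0],0],
  [[0,-3,0],[0,0,0],0],
  [[0,-3,0],[0,0,0],0],
  [[0,-3,0],[0,0,0],0],
  [[0,-3,0],[0,0,0],0],
  [[0,-2,0],[0,0,0],0],
  [[0,0,0],[0,0,0],0],
])

```text
clock: 14.1
position: [0.5943, 0.3734, 0.3892]
tool_rot: [-3.14, 0.001, 0.424]
force: [-0.1, -0.4, 0.2]
grip_width: 0.0
finger_force: 0.0
```

```bash
python3 - <<'E'
from h import *
s=bot.observe(); print(s["position"])
f=bot.grab_frame("scene"); t=bot.grab_frame("top")
a=cv2.resize(f["frame"][120:250,235:385],None,fx=4.5,fy=4.5,interpolation=cv2.INTER_CUBIC)
cv2.imwrite("pics/c6.png",a[:,:,::-1])
for k in names:
  print(k,[[(np.round(m["at"],1).tolist(),round(m["p"],2)) for m in bot.mark_of(k,x)[:1]] for x in(f,t)])
E
```

```text
[0.59432067 0.37338085 0.38921069]
station [[([302.1, 220.2], 0.7)], [([322.3, 170.6], 0.85)]]
screen_hinge [[([310.8, 194.5], 0.6)], [([328.2, 179.6], 0.63)]]
screen_top [[([291.1, 138.3], 0.93)], [([317.9, 158.7], 0.77)]]
drawer_front [[([328.3, 217.7], 0.64)], [([334.5, 197.8], 0.85)]]
mug_mid [[], [([325.7, 185.1], 0.47)]]
honey_mid [[], []]
spice_jar_mid [[([441.7, 198.6], 0.82)], [([440.6, 241.3], 0.79)]]
mill_mid [[([421.0, 176.6], 0.98)], [([441.8, 203.4], 0.59)]]
```

View pics/c6.png

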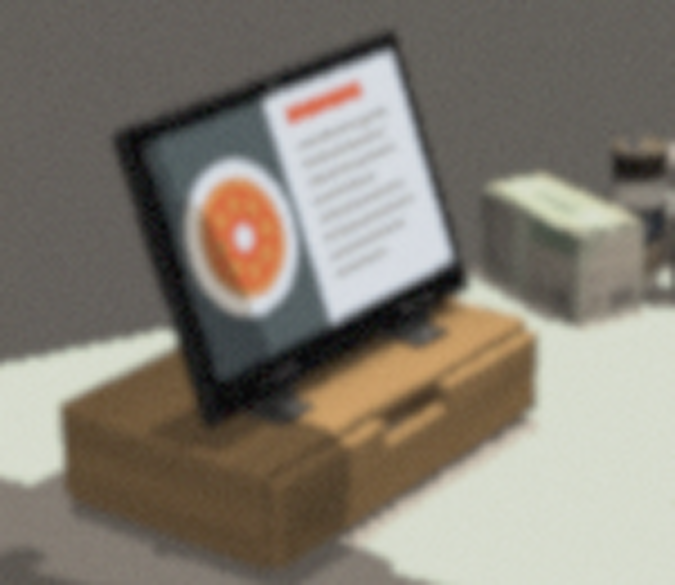

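```bash
python3 - <<'E'
from th import *
for fr in(True,False): print(th([(116,133),(395,35),(465,285),(208,422)],120,fr))
t=S["top"]
P=tri([ray(f,(291.1,138.3)),ray(t,(317.9,158.7))]);print(P)
d=P-np.array([.597,.142,0]);xs=d[0]*np.cos(.42)+d[1]*np.sin(.42);print("theta",np.arctan2(P[2]-.086,xs+.03))
D=tri([ray(f,(328.3,217.7)),ray(t,(334.5,197.8))]);d=D-np.array([.597,.142,0]);print("drawer xs",d[0]*np.cos(.42)+d[1]*np.sin(.42),D)
E
```

```text
(array([ 1.236, -1.45 ,  0.657]), array([ 0.3, -0.7, -0.9, -1.9, -0. ,  0.8,  0.7,  1.8]))
(array([1.203, 0.   , 0.   ]), array([ 0.3, -1.1, -0.9, -2.2,  1.5,  0.1,  2.2,  1. ]))
[0.60979071 0.16138426 0.23229488]
theta 1.244020510382652
drawer xs -0.0827591949364953 [0.52039081 0.11058892 0.03379682]
```

The estimates of the screen angle are 1.20, 1.22 (contact), 1.24 and 1.24 rad, around the 1.222 target. The drawer front is at its closed position and the arm is clear.

```bash
python3 -c "
from workcell import bot
print(bot.job_done())"
```

```text
the job is handed in; nothing more can be done
None
```

I pushed the drawer home, then raised the screen to about 20° back from upright (estimates 19–21°); it holds by itself, nothing round the stand was touched as far as I could see, and the job is handed in.

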